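Open the control unit's case and set the bench magnifier over its radio module

ROBOT

A 7-joint arm with a two-finger parallel gripper is mounted at the origin on the work surface. World frame = base frame: x ahead of the robot, y to its left, z up, the work surface at z = 0. Lengths are in m, angles in rad, forces in N, time in s.
With the tool pointing down it reaches from about 0.425 to 0.95 m from the base axis. Payload 4.7 kg.
Tool frame: the origin (TCP) lies at the very end of the fingers, on their centre line; the grasp point (between the pads) lies 19 mm behind it (ctrl.tcp_to_grasp is the distance from the TCP to the grasp point, in m); z points along the fingers, y is the line along which they close (so a half turn about z gives the same grasp; the last joint's range is limited). The gripper opens to 85 mm and grips with 20 to 120 N. Pads are 22 mm wide; open, the fingers measure 114 mm over their backs; the gripper's body (76 mm by 85 mm) begins 54 mm behind the grasp point. The pads swing forward as they close: fully open they stand 13 mm farther back than shut.
Start: joints at [1.269, 0.469, -0.049, 1.532, 0.024, 1.141, -0.082], TCP at [0.182, -0.65, 0.231] pointing down, gripper open.
Joint ranges: [-2.59, 2.59], [-0.33, 1.99], [-1.39, 1.29], [0.1, 2.45], [-1.04, 4.18], [0.21, 1.99], [-2.66, 2.66]. Speed limits (rad/s): [2.57, 2.57, 3.14, 3.14, 3.14, 3.14, 3.14].

INTERFACE

Orientations are given as a unit quaternion [x, y, z, w].
In Python, from cell import ctrl gives the robot as it stands.
- The arm moves only by the shell command python3 -m pendant 'ROWS' [FORCE]. ROWS is JSON, a list of rows, each an object of numbers: "tx", "ty", "tz": the shift along the tool's x, y, z as a fraction of full scale; "ax", "ay", "az": the turn, a rotation vector about the tool's x, y, z as a fraction of full scale; "gripper": the opening, from 0 (shut) to 1 (fully open). A call has 1 to 12 rows; each row is the pose to reach, as a shift and turn from the pose commanded when the call began, along the tool's axes at that moment; what a row does not reach only later rows make up. Full scale, the value 1, is 0.25 m for a shift and pi/2 rad for a turn. A row lasts 1/12 s, in which the tool goes at most 41.7 mm and 7.16 degrees, less where a joint would pass 70% of its speed; a pose out of reach is approached as far as the arm can. A call with a number of a shift or a turn outside -1 to 1 is refused whole. A call with a gripper value outside its range is refused whole. The fingers move at their own pace and stop on an object; FORCE is the grip in N (left out, the last holds). Time passes only in rows, so rows that repeat a pose let the fingers close. It gives the time, the measured TCP pose, the force, the opening and the grip force at its end, in the units of the state.
- ctrl.get_state(): the state, without advancing time (a new reading comes with each control period).
- ctrl.snapshot(name): name is "scene" or "top" or "wrist"; returns the picture (480x640x3 uint8, red, green, blue); there is no depth.
- ctrl.camera_model(name): a dict with "vfov" (degrees; the focal length in pixels is half the picture's height over the tangent of half this angle, whatever the lens; pixels are square), "cx", "cy" (the principal point, pixels), "extrinsics" (4x4, takes a point from camera to world coordinates); the wrist camera has in their place "T_tool_cam" (4x4, takes a point from camera to tool coordinates, whose origin is the TCP and whose axes are the flange's). Camera axes: x right, y up, looking along -z (the intrinsics and any distortion apply to the point x, -y, -z); pixel columns grow to the right and rows downward; lengths in m; the calibration is good to about 2 mm. A picture is of the moment at which its call begins: read the wrist's pose just before it. camera_model takes no time and is no camera call.
- ctrl.sign_off(): hands the job in; it is judged then, once.
The state is a dict: "clock": time; "joint_positions": joint angles; "qvel": joint speeds; "effort": joint torques, N m; "tool_pos": TCP position; "tool_rot": TCP orientation; "force": force on the tool from outside, world axes, zero at the start; "wrist_torque": the same for the moment, N m; "width": opening from 0.0 (shut) to 1.0 (fully open); "grip_force": force on a finger pad.
Only numpy, scipy, OpenCV 4.12 (cv2) and the standard library are available. Lean on these libraries where they do the work, as an engineer would, in place of code of your own. Each camera call takes 0.05 s, during which the arm holds its last target. There are 200 camera calls.

TASK

Get the control unit ready for inspection: swing the steel hasp off the lid's catch and past upright, then raise the clear lid until it stands open, then take the bench magnifier by its blue post and swing its stiff arm round until the lens is centred above the white radio module in the case, and let go so that it stays there. Do not lift the lid while the hasp is still over the catch, and do not push the other things on the bench about.

Things in the scene. Friction and masses are not known exactly. Their poses are not given: they have to be found in the camera images.
- case: the control unit's aluminium case, fixed to the bench: open-topped box 200 mm (its x) by 160 mm (its y) by 55 mm high with a green circuit board inside and a yellow-edged clear lid on top. Origin: centre of its underside. Its y axis points from the lid's hinge side to the hasp's side. Yaw varies by about 0.3 rad either way
- lid_hinge (a point): middle of the lid's hinge line, which runs along the case's x axis; in the case's frame (0, -83, 56) mm
- lid_bar (a point): middle of the lid's black grip bar: round, 10 mm thick, 60 mm long, along the case's x axis, on two stalks sloping up and out from the lid's free edge. From the hinge line it lies 185 mm out along the lid and 45 mm above the lid's underside; with the lid shut at (50, 102, 101) mm in the case's frame. Straddle it from above; it turns between the fingers as the lid swings
- lid (a joint): angle of the lid, rad: 0 shut, 1.57 upright, 1.9 its stop. Stiff hinge: the lid stays where it is left. The clear lid is 165 mm from hinge to free edge, 200 mm wide, 5 mm thick
- hasp_hinge (a point): middle of the hasp's hinge line, which runs along the case's x axis on the wall facing away from the lid's hinge; in the case's frame (-50, 88, 64) mm
- hasp_bar (a point): middle of the hasp's red pull bar: round, 10 mm thick, 58 mm long, along the case's x axis, on two sloping stalks at the end of the slotted steel hasp (40 x 70 mm). With the hasp on the catch it is at (-50, 3, 99) mm in the case's frame: 85 mm from the hasp's hinge line towards the lid's hinge, 35 mm above it. It turns between the fingers as the hasp swings
- hasp (a joint): angle of the hasp, rad: 0 flat on the lid with the catch's loop in its slot, 1.57 upright, 2.2 its stop, leaning outward away from the lid. Stays where it is left
- module: the radio module to be inspected: white square-edged block with a blue patch on top, 42 x 36 x 6 mm, on the green board inside the case, fixed; its place on the board varies. Origin: centre of its underside, 14 mm above the bench
- magnifier: round white foot (160 mm across, 24 mm high) and steel post of the bench magnifier, fixed to the bench; origin on the post's axis at bench level. It carries two level booms 265 mm up, joined by a stiff upright elbow pivot: from above, the fore boom bends counter-clockwise from the upper boom's direction by 0 to 2.6 rad (2.2 to 2.45 at the start)
- mag_upper (a joint): angle of the upper boom about the post, rad, counter-clockwise from above; at 0 the boom points 1.1 rad clockwise of the foot's -x axis (at 1.1 along -x). Range -0.8 to 3.0. Stiff: stays where it is left. The upper boom is 320 mm long, post axis to elbow axis
- lens (a point): centre of the magnifier's round lens (white rim 136 mm across, 16 mm thick), 310 mm from the elbow axis (which joins the two booms) along the fore boom, 265 mm above the bench
- mag_grip (a point): grip point of the blue upright post on the fore boom: round, 22 mm across, its top 323 mm above the bench and 50 mm above the boom; this point is on its axis, 305 mm above the bench, 220 mm from the elbow axis, 90 mm short of the lens centre. It turns between the fingers as the arm swings; pulling it sideways takes about 3 to 6 N
- chassis: bystander: finished aluminium tray with a circuit board, 200 x 160 x 35 mm, loose; origin centre of underside
- driver: bystander: orange-handled screwdriver, 170 mm, loose, lying beside the case on the hasp's side
- relays: bystander: grey block with white relays, 100 x 35 x 42 mm, loose, near the case's end towards the robot; origin centre of underside
- flux: bystander: blue plastic bottle, 52 mm across, 120 mm tall, loose, beyond the case; origin centre of underside
- meter: bystander: yellow multimeter lying flat, 170 x 85 x 40 mm, loose; origin centre of underside
- bin: bystander: open blue bin 140 x 100 x 60 mm, loose; origin centre of underside
- tape: bystander: yellow roll of tape lying flat, 90 mm across, 24 mm high, loose; origin centre of underside

How it is judged:
On the way, in this order (a step that is already met when the one before it is completed fails the run):
1. the hasp is swung off the catch and past upright (its angle at least 1.6 rad) (value of joint hasp above 1.6 rad), for 0.2 s.
2. the lid is raised until it stands open, at least 1.4 rad (80 degrees), the hasp still past upright (value of joint lid above 1.4 rad and value of joint hasp above 1.6 rad), for 0.2 s.
3. the lens centre is vertically above the module's centre, within 15 mm sideways (horizontal distance between lens and module below 0.015 m), for 0.2 s.
At the end, for the whole second after the job is handed in: The hasp stands past upright (at least 1.6 rad), the lid stands open (at least 1.4 rad), the magnifier has been let go with its lens centre above the module's centre within 15 mm sideways, and hasp, lid and upper boom are at rest (all of step 2 and horizontal distance between lens and module below 0.015 m and velocity of joint mag_upper between -0.05 and 0.05 rad/s and velocity of joint lid between -0.05 and 0.05 rad/s and velocity of joint hasp between -0.05 and 0.05 rad/s); the robot touches nothing.
It fails at once if the lid is lifted more than 0.1 rad while the hasp is still over the catch (hasp under 0.6 rad) (value of joint lid above 0.1 rad and value of joint hasp below 0.6 rad).
It fails at once if a bystander (tray with board, screwdriver, relay block, bottle, multimeter, bin or tape roll) is moved more than 30 mm from where it stood (distance of any of chassis, driver, relays, flux, meter, bin, tape from where it was at the start of the episode above 0.03 m).
It also fails if it takes over 72 s, if anything falls off the work surface, if the arm or the gripper's body presses on something with over 40 N, if the wrist force passes 120 N, or if a joint passes its speed limit or range.

## Working session

There is one attempt and no reset: what is moved stays moved. The work goes in short steps, Python scripts to look and compute and a shell command to move; the robot and the scene stay as the last step left them, time stands still between calls to the robot, and variables do not carry over. Pictures are saved under pics/ and viewed, at most 10 in all, crops included, and the job is handed in when it is done.

```bash
mkdir -p pics; ls
python3 - <<'E'
from cell import ctrl
import cv2, numpy as np
np.set_printoptions(precision=4,suppress=True)
for n in ("scene","top"):
    im=ctrl.snapshot(n); cv2.imwrite(f"pics/{n}0.png",im[:,:,::-1]); print(n,ctrl.camera_model(n))
print(ctrl.camera_model("wrist")); s=ctrl.get_state(); print(s)
E
```

```text
pics
scene {'vfov': 50.080399923100806, 'cx': 320.0459111522349, 'cy': 235.03290048831434, 'extrinsics': array([[-0.7495, -0.5557,  0.3598,  0.9304],
       [ 0.6619, -0.6375,  0.3943,  0.4382],
       [ 0.0102,  0.5337,  0.8456,  1.1416],
       [ 0.    ,  0.    ,  0.    ,  1.    ]])}
top {'vfov': 42.796207810250806, 'cx': 321.00942653068176, 'cy': 242.98606556936747, 'extrinsics': array([[ 0.0186,  0.9814, -0.1913,  0.2591],
       [-0.9998,  0.0201,  0.0059, -0.0091],
       [ 0.0097,  0.1912,  0.9815,  1.5547],
       [ 0.    ,  0.    ,  0.    ,  1.    ]])}
{'vfov': 61.194202841993864, 'cx': 323.0752482757116, 'cy': 235.54039131016242, 'T_tool_cam': array([[-0.0004,  0.959 ,  0.2833,  0.0715],
       [ 1.    ,  0.0005, -0.0002, -0.0001],
       [-0.0003,  0.2833, -0.959 , -0.1425],
       [ 0.    ,  0.    ,  0.    ,  1.    ]])}
{'clock': 0.1, 'joint_positions': array([ 1.2691,  0.4694, -0.0486,  1.5335,  0.0241,  1.141 , -0.0823]), 'qvel': array([-0.0008, -0.0007, -0.0002, -0.003 ,  0.0001, -0.0002,  0.0005]), 'effort': array([  0.0005, -51.1516,  -0.047 , -23.8389,   0.0107,   0.0044,
         0.    ]), 'tool_pos': array([ 0.1817, -0.6496,  0.2304]), 'tool_rot': array([ 0.9907,  0.136 , -0.0001, -0.0009]), 'force': array([-0.6297,  0.4897,  0.0986]), 'wrist_torque': array([-0.0064,  0.0091, -0.0523]), 'grip_force': 0.0, 'width': 1.0021723868047443}
```

View pics/top0.png

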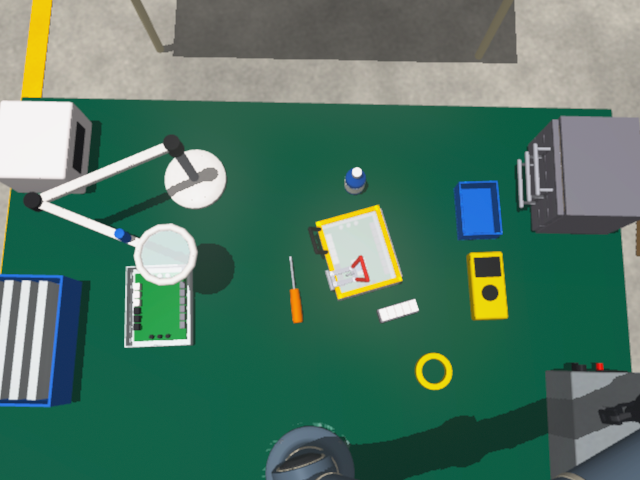

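View pics/scene0.png

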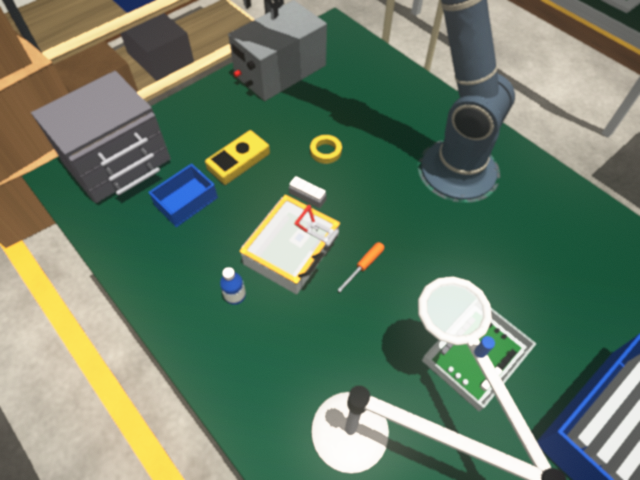

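The top view shows the case at about (358,252), with the black lid bar near (316,240) and the red hasp bar near (361,268). The magnifier foot is at (195,179), its elbow at (34,201), the blue post at (122,236) and the lens at (165,254). The case yaw looks to be about +0.28 rad.

```bash
cat > h.py <<'E'
import numpy as np, cv2
from cell import ctrl
from scipy.spatial.transform import Rotation as R
np.set_printoptions(precision=4,suppress=True)
def cam(n,st=None):
    m=ctrl.camera_model(n); f=240/np.tan(np.radians(m['vfov']/2))
    if n=='wrist':
        T=np.eye(4); T[:3,:3]=R.from_quat(st['tool_rot']).as_matrix(); T[:3,3]=st['tool_pos']; E=T@m['T_tool_cam']
    else: E=m['extrinsics']
    return f,m['cx'],m['cy'],E
def ray(c,uv):
    f,cx,cy,E=c; d=E[:3,:3]@np.array([(uv[0]-cx)/f,-(uv[1]-cy)/f,-1]); return E[:3,3],d
def onz(c,uv,z):
    o,d=ray(c,uv); return o+d*(z-o[2])/d[2]
def px(c,p):
    f,cx,cy,E=c; q=E[:3,:3].T@(np.asarray(p)-E[:3,3]); return np.array([cx-f*q[0]/q[2],cy+f*q[1]/q[2]])
def meet(c1,u1,c2,u2):
    o1,d1=ray(c1,u1);o2,d2=ray(c2,u2); A=np.c_[d1,-d2]; t=np.linalg.lstsq(A,o2-o1,rcond=None)[0]
    a,b=o1+d1*t[0],o2+d2*t[1]; return (a+b)/2,np.linalg.norm(a-b)
def mask(im,lo,hi,roi=None):
    m=cv2.inRange(cv2.cvtColor(im,cv2.COLOR_RGB2HSV),lo,hi)
    if roi: z=np.zeros_like(m); x0,y0,x1,y1=roi; z[y0:y1,x0:x1]=m[y0:y1,x0:x1]; m=z
    return m
def cen(m):
    ys,xs=np.nonzero(m); return np.array([xs.mean(),ys.mean()]) ,len(xs)
def rows(pts,st=None):   # world TCP points -> tool shift fractions
    s=st or ctrl.get_state(); Rm=R.from_quat(s['tool_rot']).as_matrix()
    return (np.asarray(pts)-s['tool_pos'])@Rm/0.25
E
python3 - <<'E'
from h import *
t=cv2.imread('pics/top0.png')[:,:,::-1]; s=cv2.imread('pics/scene0.png')[:,:,::-1]
ct,cs=cam('top'),cam('scene')
for n,im,c,roi in(('top',t,ct,(305,195,410,305)),('scene',s,cs,(235,190,345,300))):
    m=mask(im,(20,120,120),(34,255,255),roi); p=cv2.findNonZero(m)
    b=cv2.boxPoints(cv2.minAreaRect(p)) 
    q=cv2.approxPolyDP(cv2.convexHull(p),5,True)[:,0]
    print(n,q.tolist()); w=np.array([onz(c,u,.061) for u in q]); print(w[:,:2])
    r=mask(im,(0,150,90),(8,255,255),roi)|mask(im,(172,150,90),(180,255,255),roi); print('red',cen(r), onz(c,cen(r)[0],.095))
# magnifier
ub,ubs=cen(mask(t,(100,150,60),(125,255,255),(105,220,140,250))),cen(mask(s,(100,150,60),(125,255,255),(465,325,500,362)))
print('blue',ub,ubs,meet(ct,ub[0],cs,ubs[0]), onz(ct,ub[0],.300))
for u,z in(((195.5,179),.02),((173,145),.27),((34,201),.27),((165.5,254),.265)): print(u,onz(ct,u,z))
for u,z in(((350,432),.02),((358,399),.27),((553,478),.27),((455,310),.265)): print(u,onz(cs,u,z))
crop=np.hstack([cv2.resize(t[190:310,290:430],None,fx=2.8,fy=2.8),cv2.resize(s[185:305,230:370],None,fx=2.8,fy=2.8)])
cv2.imwrite('pics/crop1.png',crop[:,:,::-1])
E
```

```text
top [[402, 280], [337, 298], [315, 222], [378, 205]]
[[ 0.4616 -0.219 ]
 [ 0.4142 -0.0598]
 [ 0.6034 -0.0022]
 [ 0.6506 -0.1598]]
red (array([361.4923, 269.4538]), 130) [ 0.4807 -0.1167  0.095 ]
scene [[339, 222], [296, 283], [240, 252], [285, 194]]
[[ 0.4087 -0.0634]
 [ 0.6014 -0.0029]
 [ 0.6497 -0.157 ]
 [ 0.4558 -0.2211]]
red (array([304.625 , 215.8229]), 96) [ 0.4767 -0.1168  0.095 ]
blue (array([122.3907, 234.9536]), 151) (array([487.8235, 342.2437]), 119) (array([0.5081, 0.3963, 0.3139]), np.float64(0.006446285508437451)) [0.5122 0.3978 0.3   ]
(195.5, 179) [0.721  0.3111 0.02  ]
(173, 145) [0.7225 0.3128 0.27  ]
(34, 201) [0.589  0.6034 0.27  ]
(165.5, 254) [0.4798 0.3142 0.265 ]
(350, 432) [0.7269 0.3193 0.02  ]
(358, 399) [0.7263 0.3164 0.27  ]
(553, 478) [0.5822 0.6035 0.27  ]
(455, 310) [0.4777 0.3169 0.265 ]
```

View pics/crop1.png

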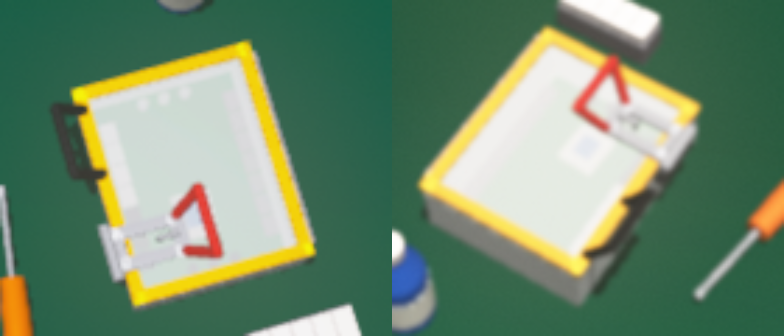

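```bash
python3 -m pendant '[{"tx":0.86,"ty":-0.85,"tz":-0.05,"az":-0.02,"gripper":0.5},{"tx":0.86,"ty":-0.85,"tz":-0.05,"az":-0.02},{"tx":0.86,"ty":-0.85,"tz":-0.05,"az":-0.02},{"tx":0.86,"ty":-0.85,"tz":-0.05,"az":-0.02},{"tx":0.86,"ty":-0.85,"tz":-0.05,"az":-0.02},{"tx":0.86,"ty":-0.85,"tz":-0.05,"az":-0.02},{"tx":0.86,"ty":-0.85,"tz":-0.05,"az":-0.02},{"tx":0.86,"ty":-0.85,"tz":-0.05,"az":-0.02},{"tx":0.86,"ty":-0.85,"tz":-0.05,"az":-0.02},{"tx":0.86,"ty":-0.85,"tz":-0.05,"az":-0.02}]' 30
python3 -c "
from h import *
s=ctrl.get_state();print(rows([[.4824,-.123,.25]]),R.from_quat(s['tool_rot']).as_matrix())"
```

```text
[[ 1.7257 -1.7044 -0.0757]] [[ 0.963   0.2694 -0.0005]
 [ 0.2694 -0.963   0.0017]
 [-0.     -0.0017 -1.    ]]invalid input
```

```bash
python3 -m pendant '[{"tx":0.86,"ty":-0.85,"tz":-0.05,"ax":0,"ay":0,"az":-0.02,"gripper":0.5},{"tx":0.86,"ty":-0.85,"tz":-0.05,"ax":0,"ay":0,"az":-0.02,"gripper":0.5},{"tx":0.86,"ty":-0.85,"tz":-0.05,"ax":0,"ay":0,"az":-0.02,"gripper":0.5},{"tx":0.86,"ty":-0.85,"tz":-0.05,"ax":0,"ay":0,"az":-0.02,"gripper":0.5},{"tx":0.86,"ty":-0.85,"tz":-0.05,"ax":0,"ay":0,"az":-0.02,"gripper":0.5},{"tx":0.86,"ty":-0.85,"tz":-0.05,"ax":0,"ay":0,"az":-0.02,"gripper":0.5},{"tx":0.86,"ty":-0.85,"tz":-0.05,"ax":0,"ay":0,"az":-0.02,"gripper":0.5},{"tx":0.86,"ty":-0.85,"tz":-0.05,"ax":0,"ay":0,"az":-0.02,"gripper":0.5},{"tx":0.86,"ty":-0.85,"tz":-0.05,"ax":0,"ay":0,"az":-0.02,"gripper":0.5},{"tx":0.86,"ty":-0.85,"tz":-0.05,"ax":0,"ay":0,"az":-0.02,"gripper":0.5}]' 30
python3 -c "
from h import *
s=ctrl.get_state();print(s['clock'],s['tool_pos'],s['width'],rows([[.4824,-.123,.25]]))"
```

```text
clock: 0.93
tool_pos: [0.3317, -0.3874, 0.2438]
tool_rot: [0.988, 0.152, -0.0, 0.0]
force: [-0.0, -0.1, -0.8]
width: 0.503
grip_force: 0.0
0.9333 [ 0.3317 -0.3874  0.2438] 0.5025567303045416 [[ 0.8932 -0.8272 -0.0256]]
```

```bash
python3 -m pendant '[{"tx":0.89,"ty":-0.83,"tz":-0.02,"ax":0,"ay":0,"az":0,"gripper":0.5},{"tx":0.89,"ty":-0.83,"tz":-0.02,"ax":0,"ay":0,"az":0,"gripper":0.5},{"tx":0.89,"ty":-0.83,"tz":-0.02,"ax":0,"ay":0,"az":0,"gripper":0.5},{"tx":0.89,"ty":-0.83,"tz":-0.02,"ax":0,"ay":0,"az":0,"gripper":0.5},{"tx":0.89,"ty":-0.83,"tz":-0.02,"ax":0,"ay":0,"az":0,"gripper":0.5},{"tx":0.89,"ty":-0.83,"tz":-0.02,"ax":0,"ay":0,"az":0,"gripper":0.5},{"tx":0.89,"ty":-0.83,"tz":-0.02,"ax":0,"ay":0,"az":0,"gripper":0.5},{"tx":0.89,"ty":-0.83,"tz":-0.02,"ax":0,"ay":0,"az":0,"gripper":0.5},{"tx":0.89,"ty":-0.83,"tz":-0.02,"ax":0,"ay":0,"az":0,"gripper":0.5},{"tx":0.89,"ty":-0.83,"tz":-0.02,"ax":0,"ay":0,"az":0,"gripper":0.5}]'
python3 - <<'E'
from h import *
s=ctrl.get_state(); im=ctrl.snapshot('wrist'); cv2.imwrite('pics/w1.png',im[:,:,::-1]); np.save('w1.npy',[*s['tool_pos'],*s['tool_rot']])
print(s['clock'],s['tool_pos'])
E
```

```text
clock: 1.77
tool_pos: [0.4818, -0.1245, 0.2483]
tool_rot: [0.989, 0.151, -0.001, 0.0]
force: [-0.1, -0.6, -0.4]
width: 0.502
grip_force: 0.0
1.7667 [ 0.4818 -0.1245  0.2483]
```

View pics/w1.png

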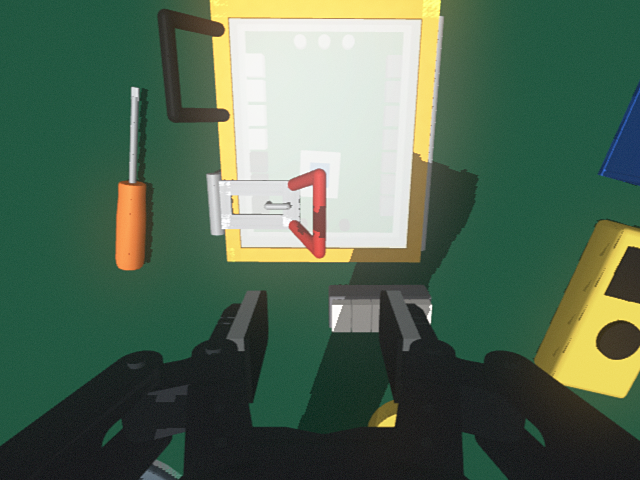

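The wrist view shows the red bar as a near-vertical line from (320,173) to (321,252) and the lid bar from (167,14) to (172,117). The module, with its blue patch, is partly under the hasp near (320,172).

Run:
```python
from h import *
im=cv2.imread('pics/w1.png')[:,:,::-1]; a=np.load('w1.npy'); c=cam('wrist',dict(tool_pos=a[:3],tool_rot=a[3:]))
r=mask(im,(0,150,90),(8,255,255))|mask(im,(172,150,90),(180,255,255))
r[:,:313]=0; r[:174]=0;r[254:]=0; y,x=np.nonzero(r); pf=np.polyfit(y,x,1)
p=[np.array([np.polyval(pf,v),v]) for v in(171,254)]
A,B=onz(c,p[0],.099),onz(c,p[1],.099); print('red',p,A,B,(A+B)/2,np.linalg.norm(A-B),'yaw',np.arctan2(*(A-B)[1::-1]))
A,B=onz(c,(167,14),.101),onz(c,(172.5,117),.101); print('lidbar',A,B,(A+B)/2,np.linalg.norm(A-B),np.arctan2(*(A-B)[1::-1]))
y=mask(im,(20,120,100),(34,255,255),(195,0,450,275)); q=cv2.approxPolyDP(cv2.convexHull(cv2.findNonZero(y)),5,True)[:,0]
print(q.tolist()); 
for u in q: print(onz(c,u,.061))
for u in((227,262),(421,262)): print(u,onz(c,u,.061))
for yaw,o in((.303,(.531,-.111)),):
    Rz=R.from_euler('z',yaw).as_matrix()
    for P in((-.05,.003,.099),(.05,.102,.101)): print(Rz@P+[*o,0])
```

```text
red [array([315.3886, 171.    ]), array([318.4526, 254.    ])] [ 0.512  -0.1093  0.099 ] [ 0.4526 -0.1299  0.099 ] [ 0.4823 -0.1196  0.099 ] 0.06287090254191578 yaw 0.3339326406754129
lidbar [0.5798 0.0108 0.101 ] [ 0.5183 -0.005   0.101 ] [0.549  0.0029 0.101 ] 0.06343697482619831 0.2524537408845668
[[440, 0], [419, 261], [228, 261], [210, 0]]
[ 0.6516 -0.1602  0.061 ]
[ 0.4596 -0.2182  0.061 ]
[ 0.4105 -0.0608  0.061 ]
[ 0.6021 -0.0014  0.061 ]
(227, 262) [ 0.4094 -0.0602  0.061 ]
(421, 262) [ 0.4592 -0.2202  0.061 ]
[ 0.4824 -0.1231  0.099 ]
[0.5483 0.0013 0.101 ]
```

```bash
python3 -m pendant '[{"tx":0.006,"ty":-0.013,"tz":0.3,"ax":0,"ay":0,"az":0,"gripper":0.5},{"tx":0.006,"ty":-0.013,"tz":0.5,"ax":0,"ay":0,"az":0,"gripper":0.5},{"tx":0.006,"ty":-0.013,"tz":0.6,"ax":0,"ay":0,"az":0,"gripper":0.5},{"tx":0.006,"ty":-0.013,"tz":0.67,"ax":0,"ay":0,"az":0,"gripper":0.5},{"tx":0.006,"ty":-0.013,"tz":0.67,"ax":0,"ay":0,"az":0,"gripper":0.5},{"tx":0.006,"ty":-0.013,"tz":0.67,"ax":0,"ay":0,"az":0,"gripper":0.5},{"tx":0.006,"ty":-0.013,"tz":0.67,"ax":0,"ay":0,"az":0,"gripper":0.0},{"tx":0.006,"ty":-0.013,"tz":0.67,"ax":0,"ay":0,"az":0,"gripper":0.0},{"tx":0.006,"ty":-0.013,"tz":0.67,"ax":0,"ay":0,"az":0,"gripper":0.0},{"tx":0.006,"ty":-0.013,"tz":0.67,"ax":0,"ay":0,"az":0,"gripper":0.0},{"tx":0.006,"ty":-0.013,"tz":0.67,"ax":0,"ay":0,"az":0,"gripper":0.0}]' 40
python3 - <<'E'
from h import *
np.set_printoptions(precision=3,suppress=True)
def arc(r,p0,sgn,angs):
    for a in angs:
        p=p0+sgn*a; dy=r*(np.cos(p)-np.cos(p0)); dz=r*(np.sin(p)-np.sin(p0)); print(round(a,3),'ty %.3f tz %.3f'%(-dy/.25,-dz/.25))
arc(.0919,np.arctan2(35,-85),-1,np.linspace(0,1.9,21)); print('lid')
arc(.1904,np.arctan2(45,185),1,np.linspace(0,1.8,25))
E
```

```text
clock: 2.73
tool_pos: [0.4844, -0.1206, 0.084]
tool_rot: [0.989, 0.151, 0.002, 0.002]
force: [-0.7, -2.5, 8.3]
width: 0.099
grip_force: 39.3
0.0 ty -0.000 tz -0.000
0.095 ty -0.015 tz -0.032
0.19 ty -0.033 tz -0.062
0.285 ty -0.053 tz -0.090
0.38 ty -0.076 tz -0.116
0.475 ty -0.102 tz -0.140
0.57 ty -0.129 tz -0.161
0.665 ty -0.159 tz -0.180
0.76 ty -0.190 tz -0.196
0.855 ty -0.222 tz -0.208
0.95 ty -0.256 tz -0.218
1.045 ty -0.290 tz -0.224
1.14 ty -0.325 tz -0.227
1.235 ty -0.360 tz -0.227
1.33 ty -0.395 tz -0.224
1.425 ty -0.429 tz -0.217
1.52 ty -0.462 tz -0.207
1.615 ty -0.495 tz -0.193
1.71 ty -0.526 tz -0.177
1.805 ty -0.555 tz -0.158
1.9 ty -0.582 tz -0.136
lid
0.0 ty -0.000 tz -0.000
0.075 ty 0.016 tz -0.055
0.15 ty 0.035 tz -0.109
0.225 ty 0.059 tz -0.161
0.3 ty 0.086 tz -0.211
0.375 ty 0.117 tz -0.259
0.45 ty 0.152 tz -0.304
0.525 ty 0.190 tz -0.347
0.6 ty 0.231 tz -0.386
0.675 ty 0.275 tz -0.423
0.75 ty 0.321 tz -0.456
0.825 ty 0.370 tz -0.486
0.9 ty 0.421 tz -0.512
0.975 ty 0.474 tz -0.534
1.05 ty 0.528 tz -0.551
1.125 ty 0.583 tz -0.565
1.2 ty 0.640 tz -0.575
1.275 ty 0.696 tz -0.580
1.35 ty 0.754 tz -0.581
1.425 ty 0.811 tz -0.578
1.5 ty 0.867 tz -0.571
1.575 ty 0.923 tz -0.559
1.65 ty 0.978 tz -0.543
1.725 ty 1.032 tz -0.524
1.8 ty 1.083 tz -0.500
```

```bash
python3 -m pendant '[{"tx":0,"ty":-0.015,"tz":-0.032,"ax":0,"ay":0,"az":0,"gripper":0},{"tx":0,"ty":-0.033,"tz":-0.062,"ax":0,"ay":0,"az":0,"gripper":0},{"tx":0,"ty":-0.053,"tz":-0.09,"ax":0,"ay":0,"az":0,"gripper":0},{"tx":0,"ty":-0.076,"tz":-0.116,"ax":0,"ay":0,"az":0,"gripper":0},{"tx":0,"ty":-0.102,"tz":-0.14,"ax":0,"ay":0,"az":0,"gripper":0},{"tx":0,"ty":-0.129,"tz":-0.161,"ax":0,"ay":0,"az":0,"gripper":0},{"tx":0,"ty":-0.159,"tz":-0.18,"ax":0,"ay":0,"az":0,"gripper":0},{"tx":0,"ty":-0.19,"tz":-0.196,"ax":0,"ay":0,"az":0,"gripper":0},{"tx":0,"ty":-0.222,"tz":-0.208,"ax":0,"ay":0,"az":0,"gripper":0},{"tx":0,"ty":-0.256,"tz":-0.218,"ax":0,"ay":0,"az":0,"gripper":0},{"tx":0,"ty":-0.29,"tz":-0.224,"ax":0,"ay":0,"az":0,"gripper":0},{"tx":0,"ty":-0.325,"tz":-0.227,"ax":0,"ay":0,"az":0,"gripper":0}]'
```

```text
clock: 3.73
tool_pos: [0.4609, -0.0439, 0.1417]
tool_rot: [0.989, 0.151, 0.004, 0.003]
force: [0.1, -4.2, 8.0]
width: 0.1
grip_force: 41.7
```

```bash
python3 -m pendant '[{"tx":0,"ty":-0.035,"tz":0,"ax":0,"ay":0,"az":0,"gripper":0},{"tx":0,"ty":-0.07,"tz":0.003,"ax":0,"ay":0,"az":0,"gripper":0},{"tx":0,"ty":-0.104,"tz":0.01,"ax":0,"ay":0,"az":0,"gripper":0},{"tx":0,"ty":-0.137,"tz":0.02,"ax":0,"ay":0,"az":0,"gripper":0},{"tx":0,"ty":-0.17,"tz":0.034,"ax":0,"ay":0,"az":0,"gripper":0},{"tx":0,"ty":-0.201,"tz":0.05,"ax":0,"ay":0,"az":0,"gripper":0},{"tx":0,"ty":-0.23,"tz":0.069,"ax":0,"ay":0,"az":0,"gripper":0},{"tx":0,"ty":-0.257,"tz":0.091,"ax":0,"ay":0,"az":0,"gripper":0},{"tx":0,"ty":-0.257,"tz":0.091,"ax":0,"ay":0,"az":0,"gripper":0},{"tx":0,"ty":-0.257,"tz":0.091,"ax":0,"ay":0,"az":0,"gripper":0},{"tx":0,"ty":-0.257,"tz":0.091,"ax":0,"ay":0,"az":0,"gripper":0}]'
```

```text
clock: 4.65
tool_pos: [0.4403, 0.0211, 0.1152]
tool_rot: [0.988, 0.152, 0.002, -0.001]
force: [7.3, 1.5, -2.5]
width: 0.093
grip_force: 42.0
```

```bash
python3 -m pendant '[{"tx":0,"ty":0,"tz":0,"ax":0,"ay":0,"az":0,"gripper":0.35},{"tx":0,"ty":0,"tz":0,"ax":0,"ay":0,"az":0,"gripper":0.35},{"tx":0,"ty":0,"tz":0,"ax":0,"ay":0,"az":0,"gripper":0.35},{"tx":0,"ty":0,"tz":0,"ax":0,"ay":0,"az":0,"gripper":0.35},{"tx":0,"ty":0,"tz":-0.15,"ax":0,"ay":0,"az":0,"gripper":0.35},{"tx":0,"ty":0,"tz":-0.3,"ax":0,"ay":0,"az":0,"gripper":0.35},{"tx":0,"ty":0,"tz":-0.45,"ax":0,"ay":0,"az":0,"gripper":0.35},{"tx":0,"ty":0,"tz":-0.5,"ax":0,"ay":0,"az":0,"gripper":0.5},{"tx":0,"ty":0,"tz":-0.5,"ax":0,"ay":0,"az":0,"gripper":0.5}]'
python3 -c "
from h import *
s=ctrl.get_state();im=ctrl.snapshot('wrist');cv2.imwrite('pics/w2.png',im[:,:,::-1]);np.save('w2.npy',[*s['tool_pos'],*s['tool_rot']])
print(s['tool_pos'],rows([[.5487,.002,.24],[.5487,.002,.082]]))"
```

```text
clock: 5.4
tool_pos: [0.4404, 0.0199, 0.2437]
tool_rot: [0.988, 0.151, 0.003, 0.001]
force: [-0.6, 0.2, 0.2]
width: 0.499
grip_force: 0.0
[0.4404 0.0199 0.2437] [[0.3976 0.1986 0.0072]
 [0.3961 0.1977 0.6392]]
```

View pics/w2.png

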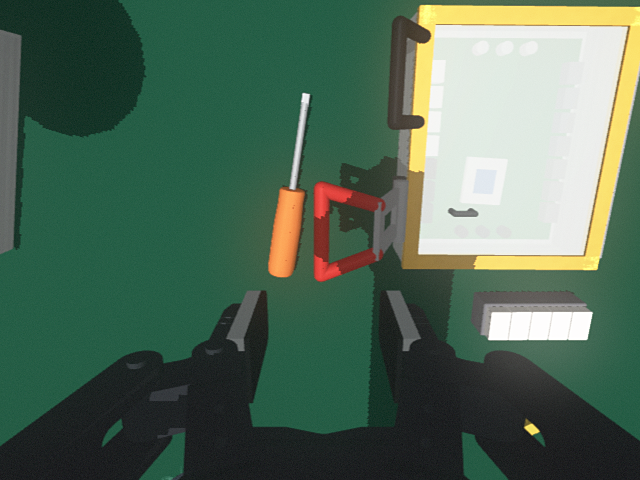

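```bash
python3 - <<'E'
from h import *
im=cv2.imread('pics/w2.png')[:,:,::-1]; a=np.load('w2.npy'); c=cam('wrist',dict(tool_pos=a[:3],tool_rot=a[3:]))
A,B=onz(c,(400,18),.101),onz(c,(394.5,127),.101); print('lidbar',(A+B)/2,np.linalg.norm(A-B))
for q in((400,18),(394.5,127)): print(im[int(q[1])+15,int(q[0])-14:int(q[0])+14].max(axis=1))
print('module',[onz(c,u,.020) for u in((484,180.5),(463,155),(509,160),(505,206),(460,201))])
E
python3 -m pendant '[{"tx":0.397,"ty":0.198,"tz":0.0,"ax":0,"ay":0,"az":0,"gripper":0.42},{"tx":0.397,"ty":0.198,"tz":0.0,"ax":0,"ay":0,"az":0,"gripper":0.42},{"tx":0.397,"ty":0.198,"tz":0.0,"ax":0,"ay":0,"az":0,"gripper":0.42},{"tx":0.397,"ty":0.198,"tz":0.2,"ax":0,"ay":0,"az":0,"gripper":0.42},{"tx":0.397,"ty":0.198,"tz":0.3,"ax":0,"ay":0,"az":0,"gripper":0.42},{"tx":0.397,"ty":0.198,"tz":0.3,"ax":0,"ay":0,"az":0,"gripper":0.42},{"tx":0.397,"ty":0.198,"tz":0.3,"ax":0,"ay":0,"az":0,"gripper":0.42}]'
python3 -c "
from h import *
print(rows([[.5487,.002,.085]]))"
```

```text
lidbar [0.549  0.0025 0.101 ] 0.06686721333281682
[102  98  97 101 102  85  56  61  62  65  64  68  73  77  76  71  64  70
  71  67  66  67  65  66  67  67  66  70]
[104  99  98  98 100  99 102  99 103 102 100 101 102 103 107 103 104 103
 122 135 136 134 136 138 136 135 138 138]
module [array([ 0.5   , -0.1148,  0.02  ]), array([ 0.5154, -0.0878,  0.02  ]), array([ 0.5236, -0.1287,  0.02  ]), array([ 0.4841, -0.1428,  0.02  ]), array([ 0.476 , -0.1013,  0.02  ])]
clock: 6.03
tool_pos: [0.5458, 0.002, 0.1626]
tool_rot: [0.988, 0.152, -0.004, -0.001]
force: [0.6, 0.2, 1.3]
width: 0.42
grip_force: 0.0
[[0.0133 0.0045 0.3102]]
```

```bash
python3 -m pendant '[{"tx":0.005,"ty":0,"tz":0.15,"ax":0,"ay":0,"az":0,"gripper":0.42},{"tx":0.005,"ty":0,"tz":0.25,"ax":0,"ay":0,"az":0,"gripper":0.42},{"tx":0.005,"ty":0,"tz":0.31,"ax":0,"ay":0,"az":0,"gripper":0.42},{"tx":0.005,"ty":0,"tz":0.31,"ax":0,"ay":0,"az":0,"gripper":0.42},{"tx":0.005,"ty":0,"tz":0.31,"ax":0,"ay":0,"az":0,"gripper":0},{"tx":0.005,"ty":0,"tz":0.31,"ax":0,"ay":0,"az":0,"gripper":0},{"tx":0.005,"ty":0,"tz":0.31,"ax":0,"ay":0,"az":0,"gripper":0},{"tx":0.005,"ty":0,"tz":0.31,"ax":0,"ay":0,"az":0,"gripper":0},{"tx":0.005,"ty":0,"tz":0.31,"ax":0,"ay":0,"az":0,"gripper":0}]' 50
```

```text
clock: 6.78
tool_pos: [0.5508, 0.0033, 0.0902]
tool_rot: [0.988, 0.152, 0.002, -0.0]
force: [-1.3, 2.1, 7.4]
width: 0.09
grip_force: 49.1
```

```bash
python3 -m pendant '[{"tx":0,"ty":0.016,"tz":-0.055,"ax":0,"ay":0,"az":0,"gripper":0},{"tx":0,"ty":0.035,"tz":-0.109,"ax":0,"ay":0,"az":0,"gripper":0},{"tx":0,"ty":0.059,"tz":-0.161,"ax":0,"ay":0,"az":0,"gripper":0},{"tx":0,"ty":0.086,"tz":-0.211,"ax":0,"ay":0,"az":0,"gripper":0},{"tx":0,"ty":0.117,"tz":-0.259,"ax":0,"ay":0,"az":0,"gripper":0},{"tx":0,"ty":0.152,"tz":-0.304,"ax":0,"ay":0,"az":0,"gripper":0},{"tx":0,"ty":0.19,"tz":-0.347,"ax":0,"ay":0,"az":0,"gripper":0},{"tx":0,"ty":0.231,"tz":-0.386,"ax":0,"ay":0,"az":0,"gripper":0},{"tx":0,"ty":0.275,"tz":-0.423,"ax":0,"ay":0,"az":0,"gripper":0},{"tx":0,"ty":0.321,"tz":-0.456,"ax":0,"ay":0,"az":0,"gripper":0},{"tx":0,"ty":0.37,"tz":-0.486,"ax":0,"ay":0,"az":0,"gripper":0},{"tx":0,"ty":0.421,"tz":-0.512,"ax":0,"ay":0,"az":0,"gripper":0}]'
```

```text
clock: 7.78
tool_pos: [0.5802, -0.0923, 0.2191]
tool_rot: [0.988, 0.153, -0.0, -0.004]
force: [-9.0, 12.0, 15.8]
width: 0.09
grip_force: 49.4
```

```bash
python3 -m pendant '[{"tx":0,"ty":0.053,"tz":-0.022,"ax":0,"ay":0,"az":0,"gripper":0},{"tx":0,"ty":0.107,"tz":-0.039,"ax":0,"ay":0,"az":0,"gripper":0},{"tx":0,"ty":0.162,"tz":-0.053,"ax":0,"ay":0,"az":0,"gripper":0},{"tx":0,"ty":0.219,"tz":-0.063,"ax":0,"ay":0,"az":0,"gripper":0},{"tx":0,"ty":0.275,"tz":-0.068,"ax":0,"ay":0,"az":0,"gripper":0},{"tx":0,"ty":0.333,"tz":-0.069,"ax":0,"ay":0,"az":0,"gripper":0},{"tx":0,"ty":0.39,"tz":-0.066,"ax":0,"ay":0,"az":0,"gripper":0},{"tx":0,"ty":0.446,"tz":-0.059,"ax":0,"ay":0,"az":0,"gripper":0},{"tx":0,"ty":0.502,"tz":-0.047,"ax":0,"ay":0,"az":0,"gripper":0},{"tx":0,"ty":0.557,"tz":-0.031,"ax":0,"ay":0,"az":0,"gripper":0},{"tx":0,"ty":0.611,"tz":-0.012,"ax":0,"ay":0,"az":0,"gripper":0},{"tx":0,"ty":0.64,"tz":0.0,"ax":0,"ay":0,"az":0,"gripper":0}]'
python3 - <<'E'
from h import *
s=ctrl.get_state(); q=R.from_euler('z',-.3).apply(s['tool_pos']-[.531,-.1102,-.019]); print(q,'lid',np.arctan2(q[2]-.056,q[1]+.083)-.2386)
E
```

```text
clock: 8.78
tool_pos: [0.6294, -0.2531, 0.217]
tool_rot: [0.989, 0.15, 0.001, 0.001]
force: [-1.5, 0.2, 6.8]
width: 0.09
grip_force: 53.4
[ 0.0518 -0.1656  0.236 ] lid 1.7626826936886237
```

```bash
python3 -m pendant '[{"tx":0,"ty":0,"tz":0,"ax":0,"ay":0,"az":0,"gripper":0.32},{"tx":0,"ty":0,"tz":0,"ax":0,"ay":0,"az":0,"gripper":0.32},{"tx":0,"ty":0,"tz":0,"ax":0,"ay":0,"az":0,"gripper":0.32},{"tx":0,"ty":0,"tz":0,"ax":0,"ay":0,"az":0,"gripper":0.32},{"tx":0,"ty":0,"tz":-0.15,"ax":0,"ay":0,"az":0,"gripper":0.32},{"tx":0,"ty":0,"tz":-0.3,"ax":0,"ay":0,"az":0,"gripper":0.32},{"tx":0,"ty":0,"tz":-0.45,"ax":0,"ay":0,"az":0,"gripper":0.32},{"tx":0,"ty":0,"tz":-0.55,"ax":0,"ay":0,"az":0,"gripper":0.6},{"tx":-0.2,"ty":-0.3,"tz":-0.55,"ax":0,"ay":0,"az":0,"gripper":0.6},{"tx":-0.4,"ty":-0.6,"tz":-0.55,"ax":0,"ay":0,"az":0,"gripper":0.6},{"tx":-0.4,"ty":-0.6,"tz":-0.55,"ax":0,"ay":0,"az":0,"gripper":0.6},{"tx":-0.4,"ty":-0.6,"tz":-0.55,"ax":0,"ay":0,"az":0,"gripper":0.6}]'
python3 -m pendant '[{"tx":0,"ty":0,"tz":0,"ax":0,"ay":0,"az":0,"gripper":0.7},{"tx":0,"ty":0,"tz":0,"ax":0,"ay":0,"az":0,"gripper":0.7}]'
python3 - <<'E'
from h import *
s=ctrl.get_state(); im=ctrl.snapshot('wrist'); cv2.imwrite('pics/w3.png',im[:,:,::-1]); np.save('w3.npy',[*s['tool_pos'],*s['tool_rot']])
t=ctrl.snapshot('top'); cv2.imwrite('pics/top3.png',t[:,:,::-1]); print(s['clock'],s['tool_pos'])
E
```

```text
clock: 9.78
tool_pos: [0.4976, -0.1443, 0.3532]
tool_rot: [0.988, 0.152, 0.0, 0.0]
force: [-0.3, 0.6, 0.6]
width: 0.602
grip_force: 0.0
clock: 9.95
tool_pos: [0.4977, -0.144, 0.3541]
tool_rot: [0.988, 0.153, 0.0, 0.001]
force: [0.7, -1.0, 0.6]
width: 0.7
grip_force: 0.0
9.95 [ 0.4977 -0.144   0.3541]
```

View pics/w3.png

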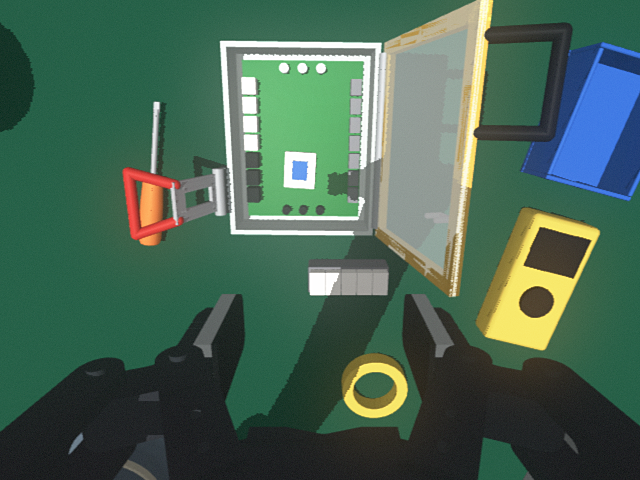

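```bash
python3 - <<'E'
from h import *
im=cv2.imread('pics/w3.png')[:,:,::-1]; a=np.load('w3.npy'); c=cam('wrist',dict(tool_pos=a[:3],tool_rot=a[3:]))
hsv=cv2.cvtColor(im,cv2.COLOR_RGB2HSV); g=mask(im,(45,60,0),(80,255,255),(275,140,325,200))
m=np.zeros_like(g); m[142:198,277:323]=255-g[142:198,277:323]
n,l,st,ce=cv2.connectedComponentsWithStats(m); i=l[170,300]; print(st[i],ce[i]); 
print('module',onz(c,ce[i],.020)); b=cv2.minAreaRect(cv2.findNonZero((l==i).astype('uint8'))); print(b, onz(c,b[0],.02))
E
python3 -m pendant '[{"tx":0.35,"ty":-1,"tz":-0.08,"ax":0,"ay":0,"az":0,"gripper":0.7},{"tx":0.35,"ty":-1,"tz":-0.08,"ax":0,"ay":0,"az":0,"gripper":0.7},{"tx":0.35,"ty":-1,"tz":-0.08,"ax":0,"ay":0,"az":0,"gripper":0.7},{"tx":0.35,"ty":-1,"tz":-0.08,"ax":0,"ay":0,"az":0,"gripper":0.7},{"tx":0.35,"ty":-1,"tz":-0.08,"ax":0,"ay":0,"az":0,"gripper":0.7},{"tx":0.35,"ty":-1,"tz":-0.08,"ax":0,"ay":0,"az":0,"gripper":0.7},{"tx":0.35,"ty":-1,"tz":-0.08,"ax":0,"ay":0,"az":0,"gripper":0.7},{"tx":0.35,"ty":-1,"tz":-0.08,"ax":0,"ay":0,"az":0,"gripper":0.7}]'
python3 -m pendant '[{"tx":0.34,"ty":-1,"tz":0,"ax":0,"ay":0,"az":0,"gripper":0.7},{"tx":0.34,"ty":-1,"tz":0,"ax":0,"ay":0,"az":0,"gripper":0.7},{"tx":0.34,"ty":-1,"tz":0,"ax":0,"ay":0,"az":0,"gripper":0.7},{"tx":0.34,"ty":-1,"tz":0,"ax":0,"ay":0,"az":0,"gripper":0.7},{"tx":0.34,"ty":-1,"tz":0,"ax":0,"ay":0,"az":0,"gripper":0.7},{"tx":0.34,"ty":-1,"tz":0,"ax":0,"ay":0,"az":0,"gripper":0.7},{"tx":0.34,"ty":-1,"tz":0,"ax":0,"ay":0,"az":0,"gripper":0.7},{"tx":0.34,"ty":-1,"tz":0,"ax":0,"ay":0,"az":0,"gripper":0.7},{"tx":0.34,"ty":-1,"tz":0,"ax":0,"ay":0,"az":0,"gripper":0.7}]'
python3 - <<'E'
from h import *
s=ctrl.get_state(); im=ctrl.snapshot('wrist'); cv2.imwrite('pics/w4.png',im[:,:,::-1]); c=cam('wrist',s)
print('expect px',px(c,[.509,.397,.323])); m=mask(im,(100,140,50),(125,255,255)); n,l,st,ce=cv2.connectedComponentsWithStats(m)
for i in range(1,n):
    if st[i][4]>200: print(st[i],ce[i],onz(c,ce[i],.31))
E
```

```text
[ 283  151   34   38 1163] [299.3749 169.5529]
module [ 0.5003 -0.115   0.02  ]
((299.24127197265625, 169.6400909423828), (32.00006103515625, 36.803192138671875), 3.5763344764709473) [ 0.5001 -0.1149  0.02  ]
clock: 10.72
tool_pos: [0.5083, 0.1242, 0.3737]
tool_rot: [0.988, 0.156, 0.001, -0.002]
force: [0.4, -0.3, 0.2]
width: 0.699
grip_force: 0.0
clock: 11.47
tool_pos: [0.5154, 0.3822, 0.372]
tool_rot: [0.989, 0.151, -0.001, 0.0]
force: [0.3, -0.0, 0.2]
width: 0.697
grip_force: 0.0
expect px [291.3412 266.9791]
[    0   129   146   246 11985] [ 89.2085 237.4247] [0.4882 0.5026 0.31  ]
```

View pics/w4.png

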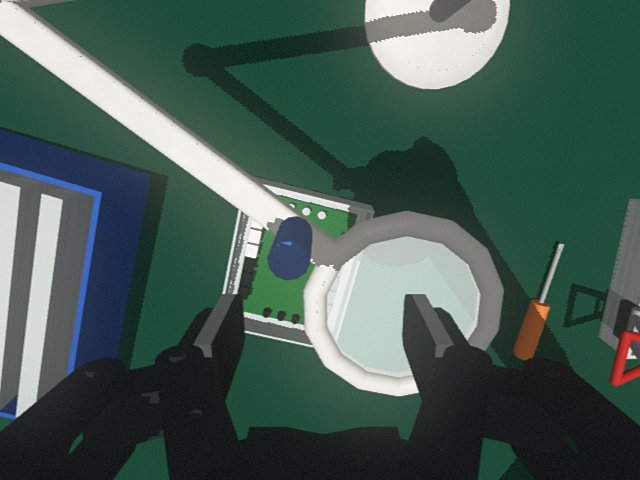

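The post top is at about (289,261), next to the expected pixel. The lens rim is centred near (403,303).

Run:
```python
from h import *
s=ctrl.get_state(); c=cam('wrist',s)
g=onz(c,(289,261),.323); print('grip',g,'lens',onz(c,(403,303),.273)); print('elbow-side boom',onz(c,(5,5),.27))
g[2]=.286; print(rows([g]))
O=np.array([.7245,.3145]);M=np.array([.5003,-.115])
d=M-O;r=np.hypot(*d);b=np.arccos((r*r-.32**2-.31**2)/(2*.32*.31));u=np.arctan2(d[1],d[0])-np.arctan2(.31*np.sin(b),.32+.31*np.cos(b))
E=O+.32*np.array([np.cos(u),np.sin(u)]);f=u+b;print('elbow',E,'bend',b,'grip target',E+.22*np.array([np.cos(f),np.sin(f)]))
```

```text
grip [0.5121 0.3978 0.323 ] lens [0.4873 0.3173 0.273 ]
elbow-side boom [0.5878 0.5824 0.27  ]
[[ 0.0061 -0.0688  0.3453]]
elbow [0.4309 0.1871] bend 1.387124792398029 grip target [ 0.4802 -0.0273]
```

```bash
python3 -m pendant '[{"tx":0.006,"ty":-0.069,"tz":0,"ax":0,"ay":0,"az":0,"gripper":0.7},{"tx":0.006,"ty":-0.069,"tz":0.15,"ax":0,"ay":0,"az":0,"gripper":0.7},{"tx":0.006,"ty":-0.069,"tz":0.27,"ax":0,"ay":0,"az":0,"gripper":0.7},{"tx":0.006,"ty":-0.069,"tz":0.34,"ax":0,"ay":0,"az":0,"gripper":0.7},{"tx":0.006,"ty":-0.069,"tz":0.34,"ax":0,"ay":0,"az":0,"gripper":0.7},{"tx":0.006,"ty":-0.069,"tz":0.34,"ax":0,"ay":0,"az":0,"gripper":0},{"tx":0.006,"ty":-0.069,"tz":0.34,"ax":0,"ay":0,"az":0,"gripper":0},{"tx":0.006,"ty":-0.069,"tz":0.34,"ax":0,"ay":0,"az":0,"gripper":0},{"tx":0.006,"ty":-0.069,"tz":0.34,"ax":0,"ay":0,"az":0,"gripper":0},{"tx":0.006,"ty":-0.069,"tz":0.34,"ax":0,"ay":0,"az":0,"gripper":0},{"tx":0.006,"ty":-0.069,"tz":0.34,"ax":0,"ay":0,"az":0,"gripper":0}]' 60
python3 - <<'E'
from h import *
s=ctrl.get_state(); p=s['tool_pos']; print(rows([[.495,.25,p[2]],[.485,.11,p[2]],[.4802,-.0273,p[2]]]))
E
```

```text
clock: 12.43
tool_pos: [0.5113, 0.3996, 0.2907]
tool_rot: [0.989, 0.151, 0.002, -0.0]
force: [-0.1, -2.4, 6.0]
width: 0.238
grip_force: 58.8
[[-0.2408  0.5517 -0.0009]
 [-0.4462  1.0743 -0.0017]
 [-0.6285  1.5927 -0.0025]]
```

```bash
python3 -m pendant '[{"tx":-0.02,"ty":0.05,"tz":0,"ax":0,"ay":0,"az":0,"gripper":0},{"tx":-0.05,"ty":0.11,"tz":0,"ax":0,"ay":0,"az":0,"gripper":0},{"tx":-0.08,"ty":0.18,"tz":0,"ax":0,"ay":0,"az":0,"gripper":0},{"tx":-0.11,"ty":0.25,"tz":0,"ax":0,"ay":0,"az":0,"gripper":0},{"tx":-0.14,"ty":0.32,"tz":0,"ax":0,"ay":0,"az":0,"gripper":0},{"tx":-0.17,"ty":0.39,"tz":0,"ax":0,"ay":0,"az":0,"gripper":0},{"tx":-0.2,"ty":0.46,"tz":0,"ax":0,"ay":0,"az":0,"gripper":0},{"tx":-0.23,"ty":0.53,"tz":0,"ax":0,"ay":0,"az":0,"gripper":0},{"tx":-0.255,"ty":0.6,"tz":0,"ax":0,"ay":0,"az":0,"gripper":0},{"tx":-0.28,"ty":0.67,"tz":0,"ax":0,"ay":0,"az":0,"gripper":0},{"tx":-0.305,"ty":0.74,"tz":0,"ax":0,"ay":0,"az":0,"gripper":0},{"tx":-0.33,"ty":0.8,"tz":0,"ax":0,"ay":0,"az":0,"gripper":0}]'
python3 - <<'E'
from h import *
s=ctrl.get_state(); p=s['tool_pos']; print(rows([[.485,.11,p[2]],[.4802,-.0273,p[2]]]))
E
```

```text
clock: 13.43
tool_pos: [0.4909, 0.1871, 0.2906]
tool_rot: [0.988, 0.154, 0.002, -0.002]
force: [-4.0, 5.0, 6.7]
width: 0.24
grip_force: 58.6
[[-0.1165  0.2866 -0.0016]
 [-0.3023  0.8038 -0.0044]]
```

```bash
python3 -m pendant '[{"tx":-0.03,"ty":0.07,"tz":0,"ax":0,"ay":0,"az":0,"gripper":0},{"tx":-0.06,"ty":0.15,"tz":0,"ax":0,"ay":0,"az":0,"gripper":0},{"tx":-0.09,"ty":0.23,"tz":0,"ax":0,"ay":0,"az":0,"gripper":0},{"tx":-0.12,"ty":0.31,"tz":0,"ax":0,"ay":0,"az":0,"gripper":0},{"tx":-0.15,"ty":0.39,"tz":0,"ax":0,"ay":0,"az":0,"gripper":0},{"tx":-0.18,"ty":0.47,"tz":0,"ax":0,"ay":0,"az":0,"gripper":0},{"tx":-0.21,"ty":0.55,"tz":0,"ax":0,"ay":0,"az":0,"gripper":0},{"tx":-0.24,"ty":0.63,"tz":0,"ax":0,"ay":0,"az":0,"gripper":0},{"tx":-0.27,"ty":0.7,"tz":0,"ax":0,"ay":0,"az":0,"gripper":0},{"tx":-0.29,"ty":0.76,"tz":0,"ax":0,"ay":0,"az":0,"gripper":0},{"tx":-0.3,"ty":0.8,"tz":0,"ax":0,"ay":0,"az":0,"gripper":0},{"tx":-0.3,"ty":0.8,"tz":0,"ax":0,"ay":0,"az":0,"gripper":0}]'
python3 -m pendant '[{"tx":0,"ty":0,"tz":0,"ax":0,"ay":0,"az":0,"gripper":0},{"tx":0,"ty":0,"tz":0,"ax":0,"ay":0,"az":0,"gripper":0}]'
python3 - <<'E'
from h import *
s=ctrl.get_state(); p=s['tool_pos']; print(rows([[.4802,-.0273,p[2]]]))
t=ctrl.snapshot('top'); sc=ctrl.snapshot('scene'); w=ctrl.snapshot('wrist')
o=np.vstack([np.hstack([t[100:400,100:500],sc[150:450,150:550]]),np.hstack([w[::2,::2],np.zeros((240,480,3),np.uint8)])])
cv2.imwrite('pics/mid.png',o[:,:,::-1]); cv2.imwrite('pics/top5.png',t[:,:,::-1]); cv2.imwrite('pics/w5.png',w[:,:,::-1]); np.save('w5.npy',[*p,*s['tool_rot']])
c=cam('wrist',s); print('wrist px of expected lens',px(c,[.5003,-.115,.273]),px(cam('top'),[.5003,-.115,.273]),px(cam('scene'),[.5003,-.115,.273]))
E
```

```text
clock: 14.43
tool_pos: [0.4824, -0.0301, 0.2906]
tool_rot: [0.989, 0.15, 0.004, 0.0]
force: [2.9, -1.0, 6.7]
width: 0.24
grip_force: 58.9
clock: 14.6
tool_pos: [0.4822, -0.03, 0.2906]
tool_rot: [0.989, 0.15, 0.003, 0.001]
force: [2.0, -1.7, 6.4]
width: 0.24
grip_force: 59.0
[[-0.0043 -0.0127 -0.0001]]
wrist px of expected lens [522.2675 306.3444] [366.9726 247.893 ] [295.5986 175.5921]
```

View pics/mid.png

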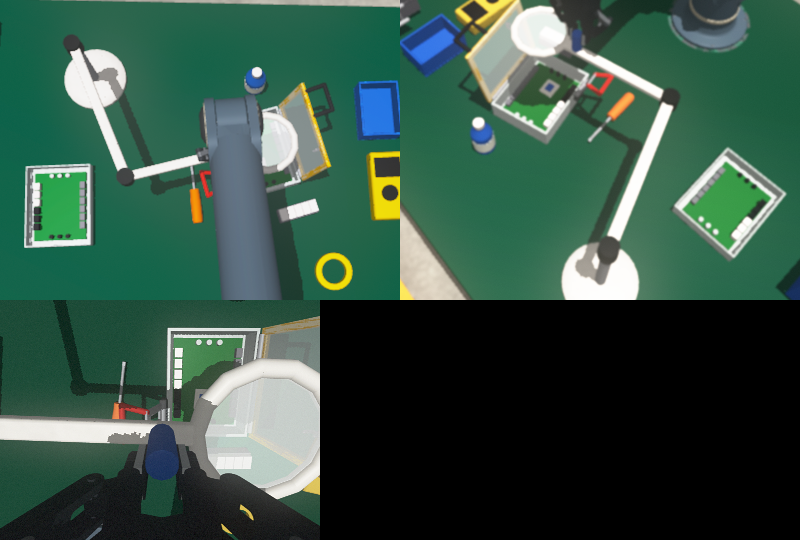

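Run:
```python
from h import *
w=cv2.imread('pics/w5.png'); cv2.imwrite('pics/w5c.png',cv2.resize(w[90:480-60,380:640],None,fx=1.8,fy=1.8,interpolation=cv2.INTER_CUBIC))
t=cv2.imread('pics/top5.png')[:,:,::-1]
ct,cs=cam('top'),cam('scene')
d=mask(t,(0,0,0),(180,255,70),(212,262,240,292)); print('elbow top',cen(d), onz(ct,cen(d)[0],.27))
p,e=meet(ct,(225,277),cs,(420,247)); print('elbow',p,e, onz(cs,(420,247),.27))
E=np.array([.4309,.1871]); print('lens by elbow', E+(np.array([.4822,-.03])-E)*310/220)
```

```text
elbow top (array([225.0349, 276.8428]), 229) [0.4326 0.1843 0.27  ]
elbow [0.4315 0.184  0.2743] 0.0006546541590445278 [0.4288 0.183  0.27  ]
lens by elbow [ 0.5032 -0.1188]
```

View pics/w5c.png

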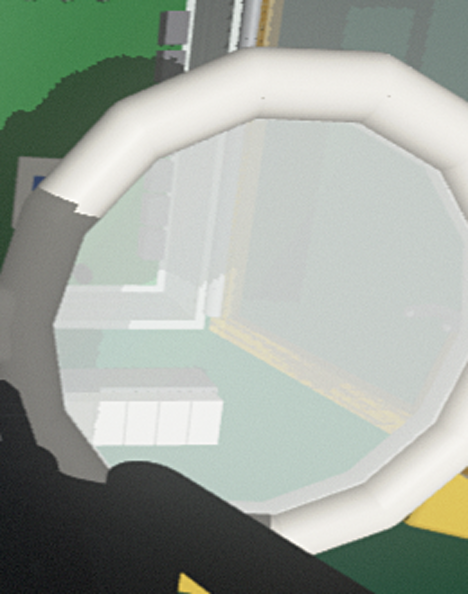

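Run:
```python
from h import *
from scipy.optimize import least_squares
a=np.load('w5.npy'); c=cam('wrist',dict(tool_pos=a[:3],tool_rot=a[3:]))
P=np.array([(260,48),(388,55),(118,103),(40,188),(410,525),(315,552),(3,275)])/1.8+[380,90]
W=np.array([onz(c,p,.267)[:2] for p in P])
r=least_squares(lambda q:np.hypot(*(W-q[:2]).T)-q[2],[.5,-.115,.068]); print(r.x,r.fun)
```

```text
[ 0.5134 -0.1161  0.0684] [-0.0003 -0.0009  0.0011  0.0004  0.0022 -0.002  -0.0004]
```

```bash
python3 -m pendant '[{"tx":0,"ty":0,"tz":0,"ax":0,"ay":0,"az":0,"gripper":0.6},{"tx":0,"ty":0,"tz":0,"ax":0,"ay":0,"az":0,"gripper":0.6},{"tx":0,"ty":0,"tz":0,"ax":0,"ay":0,"az":0,"gripper":0.6},{"tx":0,"ty":0,"tz":0,"ax":0,"ay":0,"az":0,"gripper":0.6},{"tx":0,"ty":0,"tz":0,"ax":0,"ay":0,"az":0,"gripper":0.6},{"tx":0,"ty":0,"tz":-0.15,"ax":0,"ay":0,"az":0,"gripper":0.6},{"tx":0,"ty":0,"tz":-0.3,"ax":0,"ay":0,"az":0,"gripper":0.6},{"tx":0,"ty":0,"tz":-0.4,"ax":0,"ay":0,"az":0,"gripper":0.6},{"tx":-0.1,"ty":0.15,"tz":-0.4,"ax":0,"ay":0,"az":0,"gripper":0.6},{"tx":-0.2,"ty":0.3,"tz":-0.4,"ax":0,"ay":0,"az":0,"gripper":0.6},{"tx":-0.3,"ty":0.45,"tz":-0.4,"ax":0,"ay":0,"az":0,"gripper":0.6},{"tx":-0.4,"ty":0.6,"tz":-0.4,"ax":0,"ay":0,"az":0,"gripper":0.6}]'
python3 -m pendant '[{"tx":0,"ty":1,"tz":0,"ax":0,"ay":0,"az":0,"gripper":0.6},{"tx":0,"ty":1,"tz":0,"ax":0,"ay":0,"az":0,"gripper":0.6},{"tx":0,"ty":1,"tz":0,"ax":0,"ay":0,"az":0,"gripper":0.6},{"tx":0,"ty":1,"tz":0,"ax":0,"ay":0,"az":0,"gripper":0.6},{"tx":0,"ty":1,"tz":0,"ax":0,"ay":0,"az":0,"gripper":0.6},{"tx":0,"ty":1,"tz":0,"ax":0,"ay":0,"az":0,"gripper":0.6},{"tx":0,"ty":1,"tz":0,"ax":0,"ay":0,"az":0,"gripper":0.6},{"tx":0,"ty":1,"tz":0,"ax":0,"ay":0,"az":0,"gripper":0.6}]'
python3 - <<'E'
from h import *
t=ctrl.snapshot('top'); s=ctrl.snapshot('scene'); cv2.imwrite('pics/top6.png',t[:,:,::-1]); cv2.imwrite('pics/scene6.png',s[:,:,::-1])
a=px(cam('top'),[.5003,-.115,.265]).astype(int);b=px(cam('scene'),[.5003,-.115,.265]).astype(int)
o=[]
for im,q in((t,a),(s,b)):
    q=q-[50,60]; print(q); o.append(cv2.resize(im[q[1]:q[1]+120,q[0]:q[0]+100],None,fx=4,fy=4,interpolation=cv2.INTER_CUBIC))
cv2.imwrite('pics/fin.png',np.hstack(o)[:,:,::-1])
E
```

```text
clock: 15.75
tool_pos: [0.4321, -0.1906, 0.3885]
tool_rot: [0.988, 0.152, 0.0, 0.0]
force: [0.4, -0.3, 0.4]
width: 0.6
grip_force: 0.0
clock: 16.42
tool_pos: [0.5074, -0.4301, 0.3856]
tool_rot: [0.989, 0.15, -0.001, -0.001]
force: [0.3, -0.4, -0.3]
width: 0.6
grip_force: 0.0
[316 188]
[245 117]
```

View pics/fin.png

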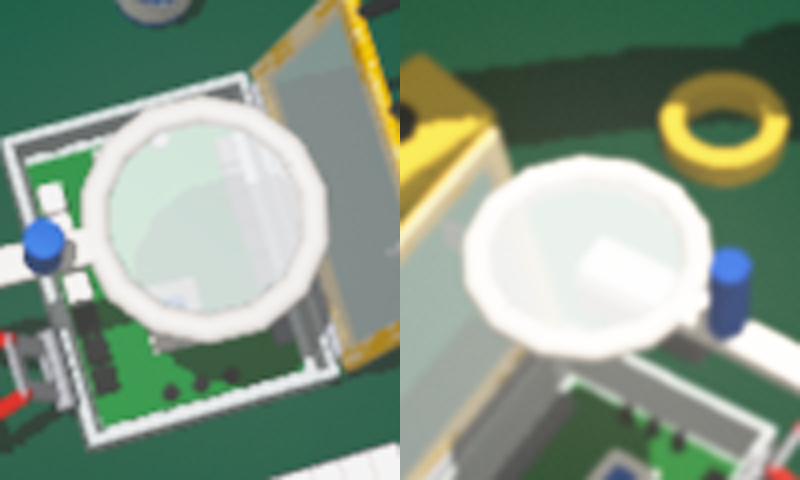

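Run:
```python
from h import *
ct,cs=cam('top'),cam('scene'); u,v=(367.4-.4,242.9-.4),(292.1-.4,181.4-.4)
print(onz(ct,u,.265),onz(cs,v,.265),meet(ct,u,cs,v))
b=(43/4+316,242/4+188); b2=(332/4+245,268/4+117); print('post',onz(ct,b,.323),onz(cs,b2,.323),meet(ct,b,cs,b2))
s=cv2.imread('pics/scene6.png')[:,:,::-1]; t=cv2.imread('pics/top3.png')[:,:,::-1]
m=mask(s,(100,120,60),(125,255,255),(285,225,315,250)); print('module patch scene',cen(m), onz(cs,cen(m)[0],.020))
print('top module px expected',px(ct,[.5,-.115,.02]))
m=mask(t,(100,120,60),(125,255,255),(330,250,365,290)); 
if m.any(): print('top patch',cen(m),onz(ct,cen(m)[0],.02))
```

```text
[ 0.5136 -0.1157  0.265 ] [ 0.5123 -0.1142  0.265 ] (array([ 0.5129, -0.1149,  0.2652]), np.float64(0.0019392452450468398))
post [ 0.4879 -0.0286  0.323 ] [ 0.4898 -0.0239  0.323 ] (array([ 0.488 , -0.0276,  0.3184]), np.float64(0.0025706083546640874))
module patch scene (array([299., 237.]), 17) [ 0.498  -0.1159  0.02  ]
top module px expected [358.6562 266.2971]
top patch (array([358.9167, 266.1875]), 48) [ 0.5003 -0.1157  0.02  ]
```

Run:
```python
from h import *
O=np.array([.7245,.3145])
def g(M):
    d=np.array(M)-O;r=np.hypot(*d);b=np.arccos((r*r-.32**2-.31**2)/(2*.32*.31));u=np.arctan2(d[1],d[0])-np.arctan2(.31*np.sin(b),.32+.31*np.cos(b));f=u+b
    return O+.32*np.array([np.cos(u),np.sin(u)])+.22*np.array([np.cos(f),np.sin(f)])
a,b=g((.513,-.115)),g((.5001,-.1153)); print(a,b,b-a)
x=np.array([.9548,.2968]);y=np.array([.2968,-.9548]); d=b-a; print('shift tool',d@x/.25,d@y/.25)
print(rows([[.489,-.028,.3856],[.489,-.028,.290]]))
```

```text
[ 0.4895 -0.0281] [ 0.48   -0.0276] [-0.0095  0.0005]
shift tool -0.03559334069506619 -0.013365846137104192
[[ 0.4061 -1.5443  0.0112]
 [ 0.406  -1.5437  0.3936]]
```

```bash
python3 -m pendant '[{"tx":0.2,"ty":-0.8,"tz":0,"ax":0,"ay":0,"az":0,"gripper":0.7},{"tx":0.2,"ty":-0.8,"tz":0,"ax":0,"ay":0,"az":0,"gripper":0.7},{"tx":0.2,"ty":-0.8,"tz":0,"ax":0,"ay":0,"az":0,"gripper":0.7},{"tx":0.2,"ty":-0.8,"tz":0,"ax":0,"ay":0,"az":0,"gripper":0.7},{"tx":0.2,"ty":-0.8,"tz":0,"ax":0,"ay":0,"az":0,"gripper":0.7},{"tx":0.2,"ty":-0.8,"tz":0,"ax":0,"ay":0,"az":0,"gripper":0.7},{"tx":0.2,"ty":-0.8,"tz":0,"ax":0,"ay":0,"az":0,"gripper":0.7}]'
python3 -m pendant '[{"tx":0.2,"ty":-0.74,"tz":0,"ax":0,"ay":0,"az":0,"gripper":0.7},{"tx":0.2,"ty":-0.74,"tz":0,"ax":0,"ay":0,"az":0,"gripper":0.7},{"tx":0.2,"ty":-0.74,"tz":0,"ax":0,"ay":0,"az":0,"gripper":0.7},{"tx":0.2,"ty":-0.74,"tz":0,"ax":0,"ay":0,"az":0,"gripper":0.7},{"tx":0.2,"ty":-0.74,"tz":0,"ax":0,"ay":0,"az":0,"gripper":0.7},{"tx":0.2,"ty":-0.74,"tz":0,"ax":0,"ay":0,"az":0,"gripper":0.7},{"tx":0.2,"ty":-0.74,"tz":0,"ax":0,"ay":0,"az":0,"gripper":0.7},{"tx":0.2,"ty":-0.74,"tz":0,"ax":0,"ay":0,"az":0,"gripper":0.7}]'
python3 -c "
from h import *
s=ctrl.get_state();print(s['tool_pos'],rows([[.489,-.028,.290]]))"
```

```text
clock: 17.1
tool_pos: [0.4957, -0.2173, 0.3901]
tool_rot: [0.988, 0.155, 0.001, 0.001]
force: [-0.2, -0.8, -0.6]
width: 0.701
grip_force: 0.0
clock: 17.77
tool_pos: [0.488, -0.032, 0.3885]
tool_rot: [0.989, 0.151, 0.0, 0.001]
force: [-0.5, 0.2, 0.4]
width: 0.698
grip_force: 0.0
[ 0.488  -0.032   0.3885] [[ 0.0088 -0.0146  0.3938]]
```

```bash
python3 -m pendant '[{"tx":0.009,"ty":-0.015,"tz":0.15,"ax":0,"ay":0,"az":0,"gripper":0.7},{"tx":0.009,"ty":-0.015,"tz":0.28,"ax":0,"ay":0,"az":0,"gripper":0.7},{"tx":0.009,"ty":-0.015,"tz":0.38,"ax":0,"ay":0,"az":0,"gripper":0.7},{"tx":0.009,"ty":-0.015,"tz":0.39,"ax":0,"ay":0,"az":0,"gripper":0.7},{"tx":0.009,"ty":-0.015,"tz":0.39,"ax":0,"ay":0,"az":0,"gripper":0},{"tx":0.009,"ty":-0.015,"tz":0.39,"ax":0,"ay":0,"az":0,"gripper":0},{"tx":0.009,"ty":-0.015,"tz":0.39,"ax":0,"ay":0,"az":0,"gripper":0},{"tx":0.009,"ty":-0.015,"tz":0.39,"ax":0,"ay":0,"az":0,"gripper":0},{"tx":0.009,"ty":-0.015,"tz":0.39,"ax":0,"ay":0,"az":0,"gripper":0},{"tx":0.009,"ty":-0.015,"tz":0.39,"ax":0,"ay":0,"az":0,"gripper":0},{"tx":0.009,"ty":-0.015,"tz":0.39,"ax":0,"ay":0,"az":0,"gripper":0}]' 60
python3 -c "
from h import *
s=ctrl.get_state();print(s['tool_pos'],rows([[.480,-.0276,s['tool_pos'][2]]]))"
```

```text
clock: 18.68
tool_pos: [0.4904, -0.0269, 0.293]
tool_rot: [0.989, 0.151, 0.002, 0.001]
force: [0.1, -2.6, 6.4]
width: 0.241
grip_force: 58.8
[ 0.4904 -0.0269  0.293 ] [[-0.0406 -0.01   -0.0002]]
```

```bash
python3 -m pendant '[{"tx":-0.01,"ty":-0.003,"tz":0,"ax":0,"ay":0,"az":0,"gripper":0},{"tx":-0.02,"ty":-0.006,"tz":0,"ax":0,"ay":0,"az":0,"gripper":0},{"tx":-0.03,"ty":-0.009,"tz":0,"ax":0,"ay":0,"az":0,"gripper":0},{"tx":-0.04,"ty":-0.012,"tz":0,"ax":0,"ay":0,"az":0,"gripper":0},{"tx":-0.04,"ty":-0.012,"tz":0,"ax":0,"ay":0,"az":0,"gripper":0},{"tx":-0.04,"ty":-0.012,"tz":0,"ax":0,"ay":0,"az":0,"gripper":0},{"tx":-0.04,"ty":-0.012,"tz":0,"ax":0,"ay":0,"az":0,"gripper":0},{"tx":-0.04,"ty":-0.012,"tz":0,"ax":0,"ay":0,"az":0,"gripper":0}]'
python3 -m pendant '[{"tx":0,"ty":0,"tz":0,"ax":0,"ay":0,"az":0,"gripper":0.6},{"tx":0,"ty":0,"tz":0,"ax":0,"ay":0,"az":0,"gripper":0.6},{"tx":0,"ty":0,"tz":0,"ax":0,"ay":0,"az":0,"gripper":0.6},{"tx":0,"ty":0,"tz":0,"ax":0,"ay":0,"az":0,"gripper":0.6},{"tx":0,"ty":0,"tz":0,"ax":0,"ay":0,"az":0,"gripper":0.6},{"tx":0,"ty":0,"tz":-0.15,"ax":0,"ay":0,"az":0,"gripper":0.6},{"tx":0,"ty":0,"tz":-0.3,"ax":0,"ay":0,"az":0,"gripper":0.6},{"tx":0,"ty":0,"tz":-0.4,"ax":0,"ay":0,"az":0,"gripper":0.6},{"tx":-0.1,"ty":0.15,"tz":-0.4,"ax":0,"ay":0,"az":0,"gripper":0.6},{"tx":-0.2,"ty":0.3,"tz":-0.4,"ax":0,"ay":0,"az":0,"gripper":0.6},{"tx":-0.3,"ty":0.45,"tz":-0.4,"ax":0,"ay":0,"az":0,"gripper":0.6},{"tx":-0.4,"ty":0.6,"tz":-0.4,"ax":0,"ay":0,"az":0,"gripper":0.6}]'
python3 -m pendant '[{"tx":0,"ty":1,"tz":0,"ax":0,"ay":0,"az":0,"gripper":0.6},{"tx":0,"ty":1,"tz":0,"ax":0,"ay":0,"az":0,"gripper":0.6},{"tx":0,"ty":1,"tz":0,"ax":0,"ay":0,"az":0,"gripper":0.6},{"tx":0,"ty":1,"tz":0,"ax":0,"ay":0,"az":0,"gripper":0.6},{"tx":0,"ty":1,"tz":0,"ax":0,"ay":0,"az":0,"gripper":0.6},{"tx":0,"ty":1,"tz":0,"ax":0,"ay":0,"az":0,"gripper":0.6},{"tx":0,"ty":1,"tz":0,"ax":0,"ay":0,"az":0,"gripper":0.6},{"tx":0,"ty":1,"tz":0,"ax":0,"ay":0,"az":0,"gripper":0.6}]'
python3 - <<'E'
from h import *
t=ctrl.snapshot('top'); s=ctrl.snapshot('scene'); cv2.imwrite('pics/top7.png',t[:,:,::-1]); cv2.imwrite('pics/scene7.png',s[:,:,::-1])
# shift of rim between the two releases: phase correlation of bright rim, and blue post centroid
for n,im,roi,r2 in(('top',t,(318,236,336,262),(330,205,405,280)),('scene',s,(320,170,336,205),(255,148,328,210))):
    old=cv2.imread(f'pics/{n}6.png')[:,:,::-1]; c=cam(n)
    p=[cen(mask(k,(100,120,60),(125,255,255),(roi[0]-6,roi[1]-6,roi[2]+6,roi[3]+8))) for k in(old,im)]
    q=[cen(mask(k,(0,0,195),(180,40,255),r2)) for k in(old,im)]
    print(n,'post',p,onz(c,p[1][0],.31)-onz(c,p[0][0],.31)); print('rim',q,onz(c,q[1][0],.265)-onz(c,q[0][0],.265))
x0,y0=316,188;x1,y1=245,117
o=np.hstack([cv2.resize(t[y0:y0+120,x0:x0+100],None,fx=4,fy=4),cv2.resize(s[y1:y1+120,x1:x1+100],None,fx=4,fy=4)]); cv2.imwrite('pics/fin2.png',o[:,:,::-1])
E
```

```text
clock: 19.35
tool_pos: [0.481, -0.0253, 0.293]
tool_rot: [0.989, 0.15, 0.004, -0.0]
force: [4.2, 1.8, 6.2]
width: 0.243
grip_force: 58.7
clock: 20.35
tool_pos: [0.431, -0.1878, 0.391]
tool_rot: [0.988, 0.152, 0.0, 0.0]
force: [2.3, -0.8, 1.0]
width: 0.598
grip_force: 0.0
clock: 21.02
tool_pos: [0.5062, -0.4273, 0.3881]
tool_rot: [0.989, 0.15, -0.001, -0.001]
force: [0.1, 1.4, -0.2]
width: 0.6
grip_force: 0.0
top post [(array([326.0312, 248.3125]), 96), (array([325.0612, 252.6939]), 98)] [-0.0092  0.0018  0.    ]
rim [(array([365.1198, 241.5912]), 3197), (array([364.313 , 246.0789]), 3297)] [-0.0098  0.0017  0.    ]
scene post [(array([327.7953, 186.5906]), 127), (array([331.8521, 185.7676]), 142)] [-0.0077  0.0039  0.    ]
rim [(array([291.5188, 181.4181]), 2552), (array([296.2826, 178.6381]), 2495)] [-0.0127  0.0009  0.    ]
```

```bash
python3 -c "
from h import *
print(ctrl.sign_off())"
```

```text
the job is handed in; nothing more can be done
None
```

The job is handed in at about 21 s of the 72 s allowed: the hasp is at about 1.9 rad and the lid at about 1.76 rad. The magnifier is released with its lens an estimated 2–3 mm from the module's centre; that last check was measured from pixels only, as I had used all 10 picture views.

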